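Sort the hallway shelf after the guests have gone

ROBOT

A 6-joint arm with a two-finger parallel gripper is mounted at the origin on the work surface. World frame = base frame: x ahead of the robot, y to its left, z up, the work surface at z = 0. Lengths are in m, angles in rad, forces in N, time in s.
With the tool pointing down it reaches from about 0.375 to 0.975 m from the base axis. Payload 3.8 kg.
Tool frame: the origin (TCP) lies at the very end of the fingers, on their centre line; the grasp point (between the pads) lies 19 mm behind it; z points along the fingers, y is the direction in which the jaws open and shut (so a half turn about z gives the same grasp; the last joint's range is limited). The gripper opens to 85 mm and grips with 20 to 120 N. Pads are 22 mm wide; open, the fingers measure 114 mm over their backs; the gripper's body (76 mm by 85 mm) begins 54 mm behind the grasp point. The pads swing forward as they close: fully open they stand 13 mm farther back than shut.
Start: joints at [1.116, 0.264, 1.604, -0, 1.274, -0.037], TCP at [0.274, 0.617, 0.231] pointing down, gripper open.
Joint ranges: [-2.63, 2.63], [-0.94, 2.18], [0.31, 2.57], [-1.31, 4.45], [0, 2.66], [-2.55, 2.55]. Speed limits (rad/s): [2.57, 2.57, 3.14, 3.14, 3.14, 3.14].

INTERFACE

Orientations are given as a rotation vector (axis times angle).
In Python, from workcell import status, read_camera, camera_info, order gives the robot as it stands.
- The arm moves only by the tool move_arm, never from a script. Its argument "deltas" is a list of rows, each a list of 3 entries, a list of its own where there are three numbers: the turn, a rotation vector about the world's x, y, z as a fraction of full scale, then the shift along the world's x, y, z as a fraction of full scale, then the closure, from -1 (fully open) to 1 (shut), so that 0 is half open. A call has 1 to 20 rows; each row is the pose to reach, as a shift and turn from the pose commanded when the call began; what a row does not reach only later rows make up. Full scale, the value 1, is 0.1 m for a shift and pi/2 rad for a turn. A row lasts 1/8 s, in which the tool goes at most 62.5 mm and 10.7 degrees, less where a joint would pass 70% of its speed; a pose out of reach is approached as far as the arm can. A call with a number of a shift or a turn outside -1 to 1 is refused whole. A call with a gripper value outside its range is refused whole. The fingers move at their own pace and stop on an object; "grip_force" is the grip in N (left out, the last holds). Time passes only in rows, so rows that repeat a pose let the fingers close. It gives the time, the measured TCP pose, the force and the opening at its end, in the units of the state.
- status.read_state(): the state, without advancing time (a new reading comes with each control period).
- read_camera(name): name is "side" or "top"; returns (picture, depth): 400x640x3 uint8, red, green, blue; 400x640 float32, m along the optical axis (not along the pixel's ray), 0 where there is no reading.
- camera_info(name): a dict with "K" (3x3 intrinsics, pixels), "R" (3x3) and "t" (3): a world point X has camera coordinates R X + t. Camera axes: x right, y down, z forward; pixel columns grow to the right and rows downward; lengths in m; the calibration is good to about 2 mm. A picture is of the moment at which its call begins. camera_info takes no time and is no camera call.
- order.finish_job(): hands the job in, once; it reports no verdict.
The state is a dict: "time": time; "q": joint angles; "joint_vel": joint speeds; "joint_torque": joint torques, N m; "tool_pos": TCP position; "tcp_rot": TCP orientation; "wrist_force": force on the tool from outside, world axes, zero at the start; "torque": the same for the moment, N m; "width": opening from 0.0 (shut) to 1.0 (fully open).
Only numpy, scipy, OpenCV 4.12 (cv2) and the standard library are available. Lean on these libraries where they do the work, as an engineer would, in place of code of your own. Each camera call takes 0.05 s, during which the arm holds its last target. There are 200 camera calls.

TASK

Tidy the hallway shelf: put both iron keys into the square wooden tray and the bottle opener into the long narrow tray, each lying flat on the tray's floor and not on top of anything, and nest the steel tumbler upright in the cork-sleeved cup, lowering it gently until it just rests there, without pressing or dropping it. Leave the cup standing upright on the shelf, and do not disturb the mint tin, the torch or the coasters.

Things in the scene. Friction and masses are not known exactly. Their poses are not given: they have to be found in the camera images.
- key_long: longer iron key, loose, flat, 105 long, 8 thick, dark. Origin: middle of its length, on the underside; x along the shaft from the round bow (33 wide ring, -x end) to the bit (two teeth at the +x end, out to y = +18), z up. Shaft 10 wide, bare from x = -18 to +33: grip it across there, about x = +5. About 70 g. All sizes in mm.
- key_short: shorter iron key, loose, flat, 75 long, 8 thick, dark. Origin and axes as for the longer key; bow 22 wide, one tooth at the +x end, out to y = +14. Shaft 10 wide, bare from x = -15 to +28: grip it across there, about x = +5. About 40 g. All sizes in mm.
- opener: flat steel bottle opener, loose, flat, 130 long, 7 thick: a bar handle 22 wide from x = -65 to +27, then an open rectangular head 40 wide up to x = +65. Origin: middle of its length on the underside; x along the handle towards the head, z up. Grip it across at the origin. About 80 g. All sizes in mm.
- tumbler: plain steel tapered tumbler, loose, upright, open at the top: 88 high, 40 across at the base widening evenly to 61 at the rim, wall 2.5. Origin: centre of its underside, z up. About 120 g. All sizes in mm.
- cup: squat cork-sleeved metal cup, loose, upright, open: 70 high, 57 across at the base, 73 at the rim. Inside 58 across at the mouth, narrowing with the tumbler's taper to 46 at the floor, which lies 18 above the origin: the tumbler rests on it with 3 play all round, its rim 36 above the cup's. Origin: centre of its underside, z up. About 280 g. All sizes in mm.
- tray_keys: square wooden tray, open-topped, fixed to the shelf: 160 x 160 outside, 22 high, walls and floor 5 thick (150 x 150 inside, inner floor 5 above the origin). Origin: centre of its underside; x and y along its sides, z up. Takes both keys. All sizes in mm.
- tray_opener: long narrow wooden tray, open-topped, fixed to the shelf: 180 long (along its x) x 96 wide (y) outside, 22 high, walls and floor 5 thick (170 x 86 inside, inner floor 5 above the origin). Origin: centre of its underside, z up. Takes the bottle opener. All sizes in mm.
- tin: bystander: closed mint tin lying flat, 62 x 96 x 23 high, loose. Origin: centre of its underside. All sizes in mm.
- torch: bystander: yellow plastic torch standing on its lens, 118 high, 48 across at the foot and 32 across above, loose. Origin: centre of its foot. All sizes in mm.
- coasters: bystander: stack of round cork coasters, 94 across, 24 high, loose. Origin: centre of its underside. All sizes in mm.
There are look-alikes about, which are no part of the job. What is shaped like the key_short but orange is not meant. Leave any yellow look-alike of the opener alone.

How it is judged:
At the end, for the whole second after the job is handed in: Both keys flat (0.07 rad) on the square tray's floor, opener likewise in the long tray; tumbler in the cup within 8 mm of its axis, underside 10 to 24 mm above the cup's, tilt under 0.12 rad; cup upright (0.06 rad) on the shelf; all at rest (x of key_long in the frame of tray_keys between -0.075 and 0.075 m and y of key_long in the frame of tray_keys between -0.075 and 0.075 m and z of each of key_long, key_short in the frame of tray_keys below 0.008 m and angle between each of key_long, key_short, opener's own z axis and vertical below 0.07 rad and x of key_short in the frame of tray_keys between -0.075 and 0.075 m and y of key_short in the frame of tray_keys between -0.075 and 0.075 m and x of opener in the frame of tray_opener between -0.085 and 0.085 m and y of opener in the frame of tray_opener between -0.043 and 0.043 m and z of opener in the frame of tray_opener below 0.008 m and horizontal distance between tumbler and cup below 0.008 m and z of tumbler in the frame of cup between 0.01 and 0.024 m and angle between tumbler's own z axis and vertical below 0.12 rad and angle between cup's own z axis and vertical below 0.06 rad and height (world z) of cup below 0.005 m and linear speed of each of key_long, key_short, opener, tumbler, cup below 0.02 m/s and angular speed of each of key_long, key_short, opener, tumbler, cup below 0.2 rad/s); the robot touches nothing.
It fails at once if the mint tin is moved by more than 20 mm or tipped (distance of tin from where it was at the start of the episode above 0.02 m or angle between tin's own z axis and vertical above 0.3 rad).
It fails at once if the torch is moved by more than 20 mm or tipped (distance of torch from where it was at the start of the episode above 0.02 m or angle between torch's own z axis and vertical above 0.3 rad).
It fails at once if the coaster stack is moved by more than 20 mm or tipped (distance of coasters from where it was at the start of the episode above 0.02 m or angle between coasters's own z axis and vertical above 0.3 rad).
It fails at once if the tumbler is pressed or dropped hard into the cork-sleeved cup (more than 40 N between them) (contact force between tumbler and cup above 40 N).
It fails at once if the tumbler drops or plunges into the cork-sleeved cup (faster than 0.4 m/s inside it, a fall of about 8 mm) (horizontal distance between tumbler and cup below 0.015 m and z of tumbler in the frame of cup below 0.06 m and linear speed of tumbler above 0.4 m/s).
It also fails if it takes over 99 s, if anything falls off the work surface, if the arm or the gripper's body presses on something with over 40 N, if the wrist force passes 120 N, or if a joint passes its speed limit or range.

## Working session

There is one attempt and no reset: what is moved stays moved. The work goes in short steps, Python scripts to look and compute and a tool call to move; the robot and the scene stay as the last step left them, time stands still between calls to the robot, and variables do not carry over. Pictures are saved under pics/ and viewed, about 12 in all and at most 16, crops included, and the job is handed in when it is done.

Besides the shell and the picture viewer there is one more tool, called after ">>>" by a JSON object that holds its "op" and its "data", one argument or row to a line. move_arm: Moves the arm, as the interface text tells. Its arguments: {"type":"object","properties":{"deltas":{"type":"array","items":{"type":"array"}},"grip_force":{"type":"number"}},"required":["deltas"]}

```bash
mkdir -p pics; cat > h.py <<'E'
import numpy as np, cv2
from workcell import status, read_camera, camera_info, order
def snap(n,f=None):
    p,d=read_camera(n)
    np.savez(f'{n}.npz',p=p,d=d)
    if f: cv2.imwrite(f'pics/{f}.png',cv2.cvtColor(p,cv2.COLOR_RGB2BGR))
    return p,d
def load(n):
    z=np.load(f'{n}.npz'); return z['p'],z['d']
def ray(n,uv,z):
    c=camera_info(n);K,R,t=map(np.array,(c['K'],c['R'],c['t']))
    uv=np.atleast_2d(np.asarray(uv,float)); C=-R.T@t
    d=np.c_[uv,np.ones(len(uv))]@np.linalg.inv(K).T@R
    return C+d*((z-C[2])/d[:,2])[:,None]
def cloud(n,d):
    c=camera_info(n);K,R,t=map(np.array,(c['K'],c['R'],c['t']))
    v,u=np.mgrid[:d.shape[0],:d.shape[1]]
    X=np.stack([u,v,np.ones_like(u)],-1)*d[...,None]
    return (X@np.linalg.inv(K).T-0 if False else (np.stack([u,v,np.ones_like(u)],-1)@np.linalg.inv(K).T*d[...,None])-t)@R
E
python3 - <<'E'
from h import *
for n in('top','side'):
    snap(n,n+'0'); c=camera_info(n); print(n,np.round(c['K'],1).tolist(),np.round(-np.array(c['R']).T@c['t'],3),np.round(c['R'],2).tolist())
print(status.read_state())
E
```

```text
top [[392.5, 0.0, 316.4], [0.0, 392.5, 206.3], [0.0, 0.0, 1.0]] [ 0.288 -0.009  1.168] [[0.03, -1.0, -0.02], [-0.99, -0.03, -0.14], [0.14, 0.02, -0.99]]
side [[411.4, 0.0, 318.2], [0.0, 411.4, 201.4], [0.0, 0.0, 1.0]] [0.382 0.691 0.833] [[-1.0, -0.1, 0.0], [-0.07, 0.76, -0.65], [0.06, -0.65, -0.76]]
{'time': 0.1, 'q': array([ 1.11608012e+00,  2.64674106e-01,  1.60524429e+00,  4.48404136e-06,
        1.27368857e+00, -3.69221668e-02]), 'joint_vel': array([-0.00116539, -0.00286042, -0.00114763, -0.00052918, -0.00251277,
       -0.00048061]), 'joint_torque': array([ 1.55107596e-04, -5.16709328e+01, -3.68589699e+01, -5.37480673e-05,
        6.42658590e-03, -2.81136232e-05]), 'tool_pos': array([0.27360271, 0.61634268, 0.23008531]), 'tcp_rot': array([-6.51405905e-01, -3.07280971e+00,  3.06684033e-03]), 'wrist_force': array([0.05416607, 0.26383011, 0.40134866]), 'torque': array([ 0.02446106, -0.00894394,  0.01855885]), 'width': 0.994486799760537}
```

View pics/top0.png

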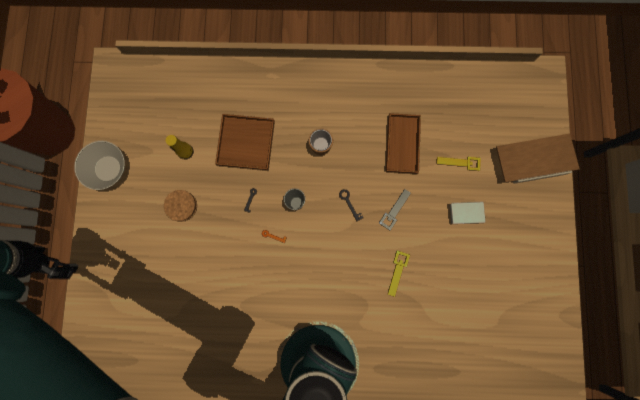

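View pics/side0.png

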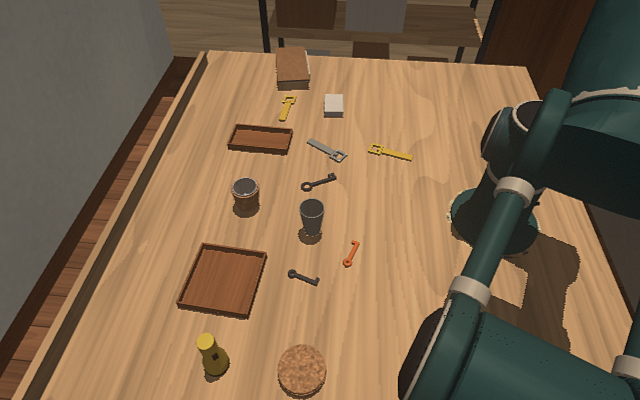

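The top view shows:
- Short-key candidates: dark at (251,200) and orange at (274,237). The dark one is meant.
- Opener candidates: steel at (395,209), yellow at (458,162) and yellow at (399,273). The steel one is meant.
- Long key (351,205), tumbler (293,200), cup (320,141), square tray (245,142), long tray (403,144).
- Bystanders: torch (180,147), coasters (180,205), tin (467,213).

Next I'll measure these and confirm the choices in one crop.

```bash
cat > m.py <<'E'
from h import *
p,d=load('top')
hsv=cv2.cvtColor(p,cv2.COLOR_RGB2HSV).astype(int); P=p.astype(int)
def comp(mask,box,n='top'):
    u0,v0,u1,v1=box; m=np.zeros(mask.shape,np.uint8); m[v0:v1,u0:u1]=mask[v0:v1,u0:u1]
    k,l,s,c=cv2.connectedComponentsWithStats(m); i=1+np.argmax(s[1:,4]); return l==i
E
python3 - <<'E'
from m import *
c=cv2.cvtColor(p[90:260,225:430],cv2.COLOR_RGB2BGR); cv2.imwrite('pics/crop1.png',cv2.resize(c,None,fx=3.9,fy=3.5,interpolation=cv2.INTER_CUBIC))
for n,(u,v) in dict(ks=(251,200),kl=(351,205),op=(400,200),op2=(386,222),wood=(270,200),sh=(300,206),tum=(293,197),tumin=(296,203),cup=(320,145),cork=(312,150),tray=(245,142),wall=(245,116),tray2=(403,144)).items(): print(n,p[v,u],hsv[v,u])
X=cloud('top',d)
for n,(u,v) in dict(wood=(270,200),tray=(245,142),tum=(293,193),torch=(172,140),coast=(180,205),tin=(467,213)).items(): print(n,X[v,u].round(3))
E
```

```text
ks [73 56 38] [ 15 122  73]
kl [70 58 47] [14 84 70]
op [122 116  98] [ 23  50 122]
op2 [157 117  73] [ 16 136 157]
wood [153 116  71] [ 16 137 153]
sh [66 62 53] [21 50 66]
tum [66 63 52] [24 54 66]
tumin [116 110  93] [ 22  51 116]
cup [159 146 128] [ 17  50 159]
cork [55 38 21] [ 15 158  55]
tray [104  61  30] [ 13 181 104]
wall [102  66  38] [ 13 160 102]
tray2 [106  63  32] [ 13 178 106]
wood [ 0.465  0.157 -0.   ]
tray [0.642 0.241 0.006]
tum [0.479 0.084 0.054]
torch [0.608 0.42  0.121]
coast [0.44  0.42  0.024]
tin [ 0.438 -0.422  0.027]
```

View pics/crop1.png

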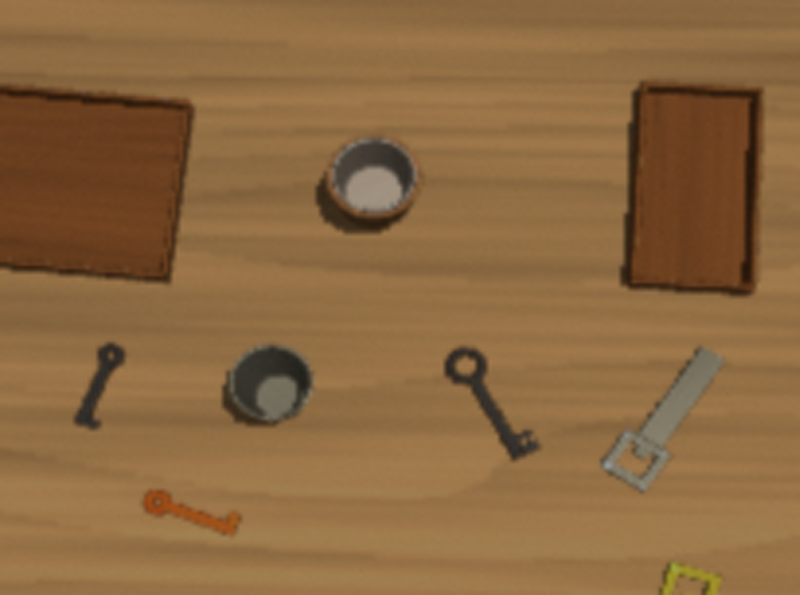

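The crop confirms the dark keys and the steel opener as the targets. The orange key and yellow openers are the look-alikes. Measuring poses now.

```bash
cat > meas.py <<'E'
from m import *
def elong(mask,z,n='top'):
    v,u=np.nonzero(mask); X=ray(n,np.c_[u,v],z)[:,:2]
    r=cv2.minAreaRect((X*1000).astype(np.float32)); c=X.mean(0)
    w,V=np.linalg.eigh(np.cov(X.T)); a=V[:,1]; s=(X-c)@a; t=(X-c)@V[:,0]
    mid=c+a*(s.max()+s.min())/2; q=np.abs(s-(s.max()+s.min())/2)<.012
    return dict(rect=np.round(r[0]+r[1]+(r[2],),1),c=c.round(4),ang=np.degrees(np.arctan2(a[1],a[0])).round(1),len=np.ptp(s).round(4),mid=mid.round(4),midshaft=X[q].mean(0).round(4),n=len(u))
def rimfit(n,box,z0,z1,r0):
    from scipy.optimize import least_squares
    p,d=load(n); X=cloud(n,d); u0,v0,u1,v1=box; Q=X[v0:v1,u0:u1].reshape(-1,3); Q=Q[(Q[:,2]>z0)&(Q[:,2]<z1)]
    f=least_squares(lambda a:np.hypot(Q[:,0]-a[0],Q[:,1]-a[1])-r0,Q[:,:2].mean(0),loss='soft_l1',f_scale=.002)
    return f.x.round(4),len(Q),Q[:,2].max().round(4), np.abs(f.fun).mean().round(4)
E
cat > run1.py <<'E'
from meas import *
def dark(n):
    p,_=load(n); return (p.max(2)<88).astype(np.uint8)
def grey(n):
    p,_=load(n); h=cv2.cvtColor(p,cv2.COLOR_RGB2HSV); return ((h[...,1]<95)).astype(np.uint8)
for n,bk,bl,bo in(('top',(235,182,265,218),(333,183,368,226),(370,182,420,236)),('side',(280,262,325,290),(295,168,342,195),(300,133,352,166))):
    print(n,'ks',elong(comp(dark(n),bk),.008,n)); print(n,'kl',elong(comp(dark(n),bl),.008,n)); print(n,'op',elong(comp(grey(n),bo),.007,n))
print('tum',rimfit('top',(275,180,312,220),.078,.1,.0295),rimfit('side',(290,190,335,240),.078,.1,.0295))
print('cup',rimfit('top',(300,122,340,165),.062,.08,.033),rimfit('side',(222,170,270,220),.062,.08,.033))
p,d=load('top')
h=cv2.cvtColor(p,cv2.COLOR_RGB2HSV); m=((h[...,1]>155)&(h[...,2]<125)).astype(np.uint8)
for nm,b in(('tk',(205,105,285,180)),('to',(380,105,430,185))):
    v,u=np.nonzero(comp(m,b)); r=cv2.minAreaRect((ray('top',np.c_[u,v],.022)[:,:2]*1000).astype(np.float32)); print(nm,r)
    u0,v0,u1,v1=b; X=cloud('top',d)[v0:v1,u0:u1].reshape(-1,3); Q=X[(X[:,2]>.015)&(X[:,2]<.03)]; print(cv2.minAreaRect((Q[:,:2]*1000).astype(np.float32)),len(Q))
E
python3 run1.py
```

```text
top ks {'rect': array([464.1, 216.3,  19.3,  71.4,  73.1]), 'c': array([0.4653, 0.2165]), 'ang': np.float64(162.8), 'len': np.float64(0.0714), 'mid': array([0.4643, 0.2168]), 'midshaft': array([0.4647, 0.2172]), 'n': 100}
top kl {'rect': array([456.1, -82.3, 102. ,  31. ,  29.3]), 'c': array([ 0.4575, -0.0823]), 'ang': np.float64(-147.6), 'len': np.float64(0.1025), 'mid': array([ 0.4563, -0.0831]), 'midshaft': array([ 0.4559, -0.0817]), 'n': 159}
top op {'rect': array([ 448.3, -219.3,   40.6,  130. ,   57.2]), 'c': array([ 0.4442, -0.2166]), 'ang': np.float64(147.3), 'len': np.float64(0.13), 'mid': array([ 0.4483, -0.2193]), 'midshaft': array([ 0.4483, -0.2193]), 'n': 355}
side ks {'rect': array([462.8, 218.6,  20.9,  72. ,  75.9]), 'c': array([0.4633, 0.2201]), 'ang': np.float64(163.3), 'len': np.float64(0.0724), 'mid': array([0.4631, 0.2202]), 'midshaft': array([0.4637, 0.2206]), 'n': 176}
side kl {'rect': array([455.6, -79.5, 105.7,  32.8,  31.3]), 'c': array([ 0.456 , -0.0796]), 'ang': np.float64(-147.6), 'len': np.float64(0.106), 'mid': array([ 0.4556, -0.0798]), 'midshaft': arr
[... 280 characters left out ...]
0.4561, 0.0769]), 87, np.float64(0.0932), np.float64(0.0013)) (array([0.4555, 0.0794]), 199, np.float64(0.0915), np.float64(0.0013))
cup (array([0.6345, 0.0089]), 177, np.float64(0.0748), np.float64(0.0022)) (array([0.6326, 0.0117]), 251, np.float64(0.0749), np.float64(0.0025))
tk ((639.4141235351562, 238.8944091796875), (162.57339477539062, 161.92193603515625), 85.60863494873047)
((640.670654296875, 240.59288024902344), (162.11737060546875, 162.10592651367188), 85.16680908203125) 425
to ((645.9491577148438, -238.13433837890625), (99.27745819091797, 182.7272186279297), 87.32319641113281)
((647.287353515625, -240.06134033203125), (96.98721313476562, 180.81524658203125), 87.55028533935547) 349
```

Both cameras agree to within 2–3 mm. First I'll go over the short key at (0.464, 0.219), with the jaw turned to 74°.

>>> {"op": "move_arm", "data": {
  "deltas": [
    [[0,0,0.09],[0.24,-0.5,0],-1],
    [[0,0,0.09],[0.475,-1,0],-1],
    [[0,0,0.09],[0.475,-1,0],-1],
    [[0,0,0.09],[0.475,-1,0],-1]
  ],
  "grip_force": 40
}}

```text
time: 0.6
tool_pos: [0.3214, 0.517, 0.2312]
tcp_rot: [-0.434, -3.111, -0.001]
wrist_force: [0.7, -0.6, 0.0]
width: 1.002
```

>>> {"op": "move_arm", "data": {
  "deltas": [
    [[0,0,0],[0.24,-0.5,0],-1],
    [[0,0,0],[0.475,-1,0],-1],
    [[0,0,0],[0.475,-1,0],-1]
  ]
}}

```text
time: 0.98
tool_pos: [0.3697, 0.4155, 0.2312]
tcp_rot: [0.437, 3.111, -0.001]
wrist_force: [-0.1, 1.1, -1.0]
width: 1.0
```

>>> {"op": "move_arm", "data": {
  "deltas": [
    [[0,0,0],[0.24,-0.5,0],-1],
    [[0,0,0],[0.475,-1,0],-1],
    [[0,0,0],[0.475,-1,0],-1]
  ]
}}

```text
time: 1.35
tool_pos: [0.4174, 0.3161, 0.2314]
tcp_rot: [0.437, 3.111, 0.0]
wrist_force: [0.2, 0.2, -0.0]
width: 0.998
```

>>> {"op": "move_arm", "data": {
  "deltas": [
    [[0,0,0],[0.24,-0.5,-0.5],0],
    [[0,0,0],[0.475,-0.98,-1],0],
    [[0,0,0],[0.475,-0.98,-1],0],
    [[0,0,0],[0.475,-0.98,-1],0]
  ]
}}

```text
time: 1.85
tool_pos: [0.4633, 0.2196, 0.1302]
tcp_rot: [-0.434, -3.109, 0.001]
wrist_force: [0.1, 1.0, -0.9]
width: 0.495
```

>>> {"op": "move_arm", "data": {
  "deltas": [
    [[0,0,0],[0,0,-0.5],0],
    [[0,0,0],[0,0,-1],0],
    [[0,0,0],[0,0,-1],0]
  ]
}}

```text
time: 2.22
tool_pos: [0.461, 0.2197, 0.0292]
tcp_rot: [-0.43, -3.106, 0.004]
wrist_force: [0.3, -0.7, 0.8]
width: 0.499
```

>>> {"op": "move_arm", "data": {
  "deltas": [
    [[0,0,0],[0,0,-0.15],0],
    [[0,0,0],[0,0,-0.27],0],
    [[0,0,0],[0,0,-0.27],0],
    [[0,0,0],[0,0,-0.27],0]
  ]
}}

```text
time: 2.72
tool_pos: [0.4645, 0.2191, 0.005]
tcp_rot: [0.433, 3.111, 0.001]
wrist_force: [-0.7, 0.5, 0.8]
width: 0.502
```

>>> {"op": "move_arm", "data": {
  "deltas": [
    [[0,0,0],[0,0,0],1],
    [[0,0,0],[0,0,0],1],
    [[0,0,0],[0,0,0],1],
    [[0,0,0],[0,0,0],1],
    [[0,0,0],[0,0,0],1],
    [[0,0,0],[0,0,0],1]
  ]
}}

```text
time: 3.48
tool_pos: [0.4643, 0.2191, 0.0049]
tcp_rot: [0.433, 3.111, 0.0]
wrist_force: [0.1, -0.9, 5.8]
width: 0.095
```

>>> {"op": "move_arm", "data": {
  "deltas": [
    [[0,0,0],[0,0,0.3],1],
    [[0,0,0],[0,0,0.8],1],
    [[0,0,0],[0,0,0.8],1]
  ]
}}

```text
time: 3.85
tool_pos: [0.4674, 0.2204, 0.0884]
tcp_rot: [0.432, 3.104, 0.007]
wrist_force: [0.2, -0.0, 0.4]
width: 0.091
```

```bash
python3 - <<'E'
from h import *
a,_=snap('side');b,_=snap('top')
A=cv2.resize(a[150:350,200:400],(400,400));B=cv2.resize(b[100:300,180:380],(400,400))
cv2.imwrite('pics/g1.png',cv2.cvtColor(np.hstack([A,B]),cv2.COLOR_RGB2BGR))
E
```

```text
(no output)
```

View pics/g1.png

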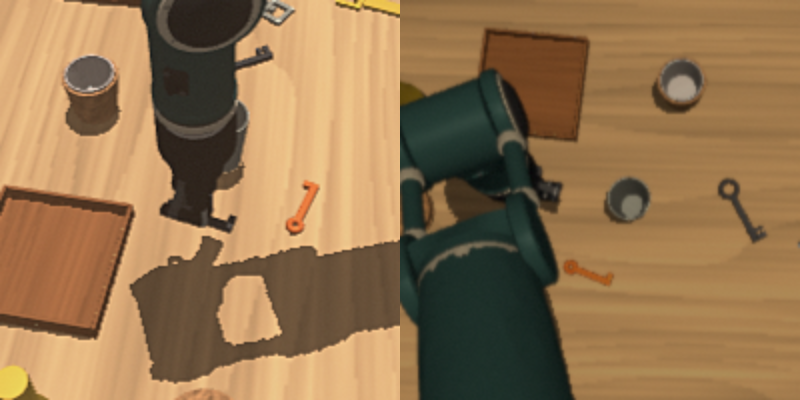

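The short key is held level: in the left crop it sits across the fingers at (200,218). I'll carry it to the square tray at (0.643, 0.276), turned +11°, and set it down.

>>> {"op": "move_arm", "data": {
  "deltas": [
    [[0,0,0.06],[0.45,0.14,0.1],1],
    [[0,0,0.12],[0.9,0.28,0.1],1],
    [[0,0,0.12],[0.9,0.28,0.1],1],
    [[0,0,0.12],[0.9,0.28,0.1],1]
  ]
}}

```text
time: 4.45
tool_pos: [0.5518, 0.2461, 0.0917]
tcp_rot: [-0.139, -3.134, 0.003]
wrist_force: [-1.3, 0.1, 0.2]
width: 0.094
```

>>> {"op": "move_arm", "data": {
  "deltas": [
    [[0,0,0],[0.45,0.14,0],1],
    [[0,0,0],[0.9,0.29,0],1],
    [[0,0,0],[0.9,0.29,-0.2],1],
    [[0,0,0],[0.9,0.29,-0.5],1],
    [[0,0,0],[0.9,0.29,-0.5],1],
    [[0,0,0],[0.9,0.29,-0.5],1]
  ]
}}

```text
time: 5.2
tool_pos: [0.6425, 0.2756, 0.0441]
tcp_rot: [-0.138, -3.137, 0.001]
wrist_force: [0.7, -0.2, 0.6]
width: 0.088
```

>>> {"op": "move_arm", "data": {
  "deltas": [
    [[0,0,0],[0,0,-0.15],1],
    [[0,0,0],[0,0,-0.25],1],
    [[0,0,0],[0,0,-0.3],1],
    [[0,0,0],[0,0,-0.33],1],
    [[0,0,0],[0,0,-0.33],1],
    [[0,0,0],[0,0,-0.33],1]
  ]
}}

```text
time: 5.95
tool_pos: [0.6442, 0.2761, 0.0116]
tcp_rot: [0.138, 3.138, 0.0]
wrist_force: [-0.6, 0.4, -0.5]
width: 0.094
```

>>> {"op": "move_arm", "data": {
  "deltas": [
    [[0,0,0],[0,0,0],0.7],
    [[0,0,0],[0,0,0],0.4],
    [[0,0,0],[0,0,0],0.3],
    [[0,0,0],[0,0,0],0.3],
    [[0,0,0],[0,0,0],0.3]
  ]
}}

```text
time: 6.58
tool_pos: [0.6439, 0.2759, 0.0113]
tcp_rot: [-0.138, -3.139, 0.0]
wrist_force: [0.7, 0.2, -0.3]
width: 0.352
```

>>> {"op": "move_arm", "data": {
  "deltas": [
    [[0,0,0],[0,0,0.2],0.3],
    [[0,0,0],[0,0,0.6],0.3],
    [[0,0,0],[0,0,1],0.3],
    [[0,0,0],[0,0,1],0.3]
  ]
}}

```text
time: 7.08
tool_pos: [0.6478, 0.2775, 0.1186]
tcp_rot: [0.138, 3.128, 0.007]
wrist_force: [0.1, -0.1, -0.8]
width: 0.352
```

Next is the long key at (0.455, -0.081), with the jaw at 122°.

>>> {"op": "move_arm", "data": {
  "deltas": [
    [[0,0,0.1],[-0.24,-0.45,0.3],0],
    [[0,0,0.2],[-0.47,-0.9,0.3],0],
    [[0,0,0.2],[-0.47,-0.9,0.3],0]
  ]
}}

```text
time: 7.45
tool_pos: [0.5948, 0.1832, 0.1412]
tcp_rot: [0.351, -3.12, 0.001]
wrist_force: [0.7, 0.9, 0.8]
width: 0.498
```

>>> {"op": "move_arm", "data": {
  "deltas": [
    [[0,0,0.1],[-0.24,-0.45,0],0],
    [[0,0,0.215],[-0.47,-0.9,0],0],
    [[0,0,0.215],[-0.47,-0.9,0],0]
  ]
}}

```text
time: 7.82
tool_pos: [0.5483, 0.0942, 0.1408]
tcp_rot: [0.869, -3.017, -0.0]
wrist_force: [0.5, 0.5, 0.7]
width: 0.497
```

>>> {"op": "move_arm", "data": {
  "deltas": [
    [[0,0,0],[-0.24,-0.45,0],0],
    [[0,0,0],[-0.47,-0.9,0],0],
    [[0,0,0],[-0.47,-0.9,0],0]
  ]
}}

```text
time: 8.2
tool_pos: [0.5024, 0.0049, 0.1412]
tcp_rot: [0.867, -3.019, -0.0]
wrist_force: [-0.4, -0.5, -0.2]
width: 0.499
```

>>> {"op": "move_arm", "data": {
  "deltas": [
    [[0,0,0],[-0.24,-0.45,0],0],
    [[0,0,0],[-0.475,-0.87,-0.5],0],
    [[0,0,0],[-0.475,-0.87,-0.9],0],
    [[0,0,0],[-0.475,-0.87,-0.9],0],
    [[0,0,0],[-0.475,-0.87,-0.9],0]
  ]
}}

```text
time: 8.82
tool_pos: [0.4575, -0.0804, 0.0526]
tcp_rot: [-0.874, 3.016, -0.001]
wrist_force: [0.9, 0.8, -0.1]
width: 0.502
```

>>> {"op": "move_arm", "data": {
  "deltas": [
    [[0,0,0],[-0.02,0,-0.2],0],
    [[0,0,0],[-0.02,0,-0.4],0],
    [[0,0,0],[-0.02,0,-0.47],0],
    [[0,0,0],[-0.02,0,-0.47],0]
  ]
}}

```text
time: 9.32
tool_pos: [0.4548, -0.0808, 0.0054]
tcp_rot: [-0.875, 3.016, -0.001]
wrist_force: [0.0, -1.0, -0.9]
width: 0.498
```

>>> {"op": "move_arm", "data": {
  "deltas": [
    [[0,0,0],[0,0,0],1],
    [[0,0,0],[0,0,0],1],
    [[0,0,0],[0,0,0],1],
    [[0,0,0],[0,0,0],1],
    [[0,0,0],[0,0,0],1],
    [[0,0,0],[0,0,0],1]
  ]
}}

```text
time: 10.07
tool_pos: [0.4545, -0.0813, 0.0054]
tcp_rot: [-0.873, 3.016, -0.001]
wrist_force: [-0.7, 1.3, 6.4]
width: 0.093
```

>>> {"op": "move_arm", "data": {
  "deltas": [
    [[0,0,0],[0,0,0.3],1],
    [[0,0,0],[0,0,0.8],1],
    [[0,0,0],[0,0,1],1],
    [[0,0,0],[0,0,1],1]
  ]
}}

```text
time: 10.58
tool_pos: [0.455, -0.0815, 0.1062]
tcp_rot: [-0.873, 3.014, -0.004]
wrist_force: [-0.4, 0.0, -0.3]
width: 0.091
```

```bash
python3 - <<'E'
from h import *
a,_=snap('side');b,_=snap('top')
A=cv2.resize(a[130:330,170:370],(400,400));B=cv2.resize(b[100:300,200:400],(400,400))
cv2.imwrite('pics/g2.png',cv2.cvtColor(np.hstack([A,B]),cv2.COLOR_RGB2BGR))
print(status.read_state()['tool_pos'])
E
```

```text
[ 0.45265251 -0.08095729  0.10348549]
```

View pics/g2.png

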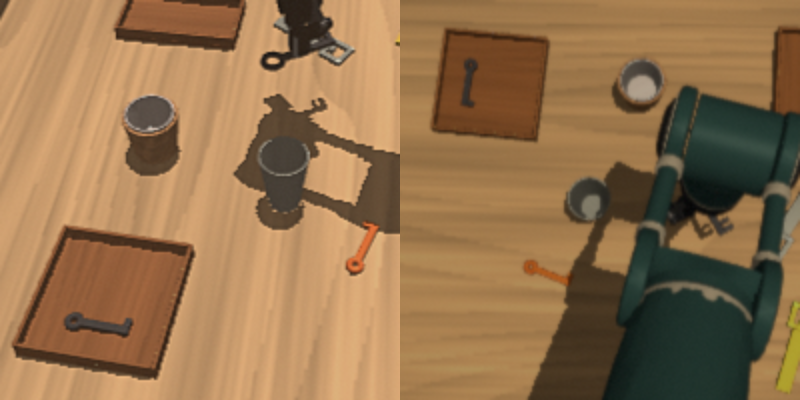

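The short key lies flat in the tray (left crop, 98,323) and the long key is held level. I'll carry it to (0.637, 0.205), turned -37°.

>>> {"op": "move_arm", "data": {
  "deltas": [
    [[0,0,-0.1],[0.3,0.47,0.3],1],
    [[0,0,-0.2],[0.61,0.95,0.3],1],
    [[0,0,-0.2],[0.61,0.95,0.3],1]
  ]
}}

```text
time: 11.05
tool_pos: [0.5152, 0.0166, 0.1329]
tcp_rot: [0.396, -3.115, -0.002]
wrist_force: [-0.5, -0.4, -1.2]
width: 0.088
```

>>> {"op": "move_arm", "data": {
  "deltas": [
    [[0,0,-0.1],[0.3,0.47,0],1],
    [[0,0,-0.21],[0.61,0.95,0],1],
    [[0,0,-0.21],[0.61,0.95,0],1]
  ]
}}

```text
time: 11.42
tool_pos: [0.5755, 0.1107, 0.1321]
tcp_rot: [-0.12, -3.137, 0.0]
wrist_force: [0.1, -0.3, -1.2]
width: 0.088
```

>>> {"op": "move_arm", "data": {
  "deltas": [
    [[0,0,0],[0.3,0.47,0],1],
    [[0,0,0],[0.61,0.95,-0.2],1],
    [[0,0,0],[0.61,0.95,-0.6],1],
    [[0,0,0],[0.61,0.95,-0.9],1],
    [[0,0,0],[0.61,0.95,-0.9],1],
    [[0,0,0],[0.61,0.95,-0.9],1]
  ]
}}

```text
time: 12.18
tool_pos: [0.6362, 0.2028, 0.0444]
tcp_rot: [-0.126, -3.139, 0.001]
wrist_force: [-0.1, 0.8, -0.5]
width: 0.09
```

>>> {"op": "move_arm", "data": {
  "deltas": [
    [[0,0,0],[0,0.02,-0.15],1],
    [[0,0,0],[0,0.02,-0.25],1],
    [[0,0,0],[0,0.02,-0.3],1],
    [[0,0,0],[0,0.02,-0.33],1],
    [[0,0,0],[0,0.02,-0.33],1],
    [[0,0,0],[0,0.02,-0.33],1]
  ]
}}

```text
time: 12.92
tool_pos: [0.6367, 0.206, 0.0116]
tcp_rot: [0.126, 3.139, 0.0]
wrist_force: [-0.3, -0.7, -0.7]
width: 0.092
```

>>> {"op": "move_arm", "data": {
  "deltas": [
    [[0,0,0],[0,0,0],0.7],
    [[0,0,0],[0,0,0],0.4],
    [[0,0,0],[0,0,0],0.3],
    [[0,0,0],[0,0,0],0.3],
    [[0,0,0],[0,0,0],0.3]
  ]
}}

```text
time: 13.55
tool_pos: [0.6364, 0.2059, 0.0113]
tcp_rot: [0.126, 3.139, -0.0]
wrist_force: [-1.1, 0.3, 0.3]
width: 0.35
```

>>> {"op": "move_arm", "data": {
  "deltas": [
    [[0,0,0],[0,0,0.2],0.3],
    [[0,0,0],[0,0,0.6],0.3],
    [[0,0,0],[0,0,1],0.3],
    [[0,0,0],[0,0,1],0.3]
  ]
}}

```text
time: 14.05
tool_pos: [0.6404, 0.2071, 0.1183]
tcp_rot: [0.125, 3.129, 0.005]
wrist_force: [0.7, 0.1, 0.6]
width: 0.349
```

Next is the tumbler at (0.456, 0.078), gripped high with TCP z about 0.052.

>>> {"op": "move_arm", "data": {
  "deltas": [
    [[0,0,0],[-0.4,-0.3,0.5],-1],
    [[0,0,0],[-0.9,-0.64,0.6],-1],
    [[0,0,0],[-0.9,-0.64,0.6],-1]
  ]
}}

```text
time: 14.42
tool_pos: [0.5433, 0.1403, 0.1719]
tcp_rot: [-0.128, -3.138, 0.001]
wrist_force: [-0.1, 0.6, -0.5]
width: 0.961
```

>>> {"op": "move_arm", "data": {
  "deltas": [
    [[0,0,0],[-0.4,-0.3,0],-1],
    [[0,0,0],[-0.9,-0.64,0],-1],
    [[0,0,0],[-0.9,-0.64,-0.2],-1],
    [[0,0,0],[-0.9,-0.64,-0.4],-1],
    [[0,0,0],[-0.9,-0.64,-0.4],-1],
    [[0,0,0],[-0.9,-0.64,-0.4],-1]
  ]
}}

```text
time: 15.18
tool_pos: [0.4571, 0.0782, 0.1318]
tcp_rot: [0.125, 3.139, 0.0]
wrist_force: [0.1, 0.6, -0.2]
width: 1.0
```

```bash
python3 - <<'E'
from h import *
a,_=snap('side');b,_=snap('top')
A=cv2.resize(a[120:320,170:370],(400,400));B=cv2.resize(b[100:300,200:400],(400,400))
cv2.imwrite('pics/g3.png',cv2.cvtColor(np.hstack([A,B]),cv2.COLOR_RGB2BGR))
print(status.read_state()['tool_pos'])
E
```

```text
[0.45740596 0.07821694 0.13220093]
```

View pics/g3.png

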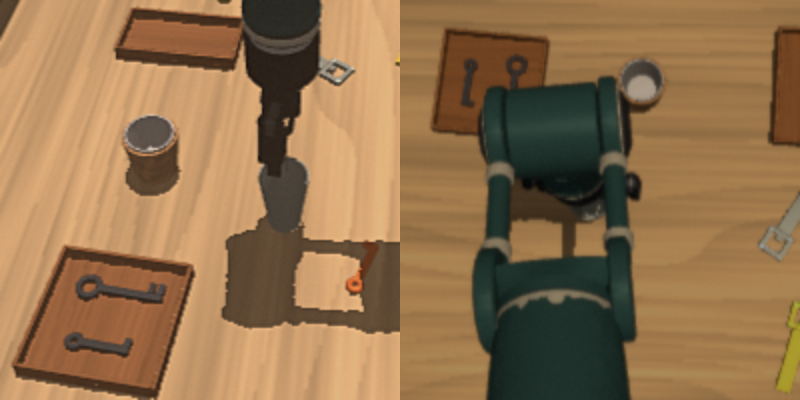

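Both keys lie flat in the square tray, and the gripper is above the tumbler. Going down to grip it.

>>> {"op": "move_arm", "data": {
  "deltas": [
    [[0,0,0],[-0.01,0,-0.2],-1],
    [[0,0,0],[-0.01,0,-0.4],-1],
    [[0,0,0],[-0.01,0,-0.6],-1],
    [[0,0,0],[-0.01,0,-0.8],-1],
    [[0,0,0],[-0.01,0,-0.8],-1],
    [[0,0,0],[-0.01,0,-0.8],-1]
  ],
  "grip_force": 30
}}

```text
time: 16.02
tool_pos: [0.4564, 0.0781, 0.0523]
tcp_rot: [0.125, 3.138, 0.0]
wrist_force: [0.1, 0.8, 0.2]
width: 0.999
```

>>> {"op": "move_arm", "data": {
  "deltas": [
    [[0,0,0],[0,0,0],-0.6],
    [[0,0,0],[0,0,0],-0.4],
    [[0,0,0],[0,0,0],0],
    [[0,0,0],[0,0,0],1],
    [[0,0,0],[0,0,0],1],
    [[0,0,0],[0,0,0],1]
  ]
}}

```text
time: 16.77
tool_pos: [0.4565, 0.0779, 0.0527]
tcp_rot: [0.125, 3.137, 0.0]
wrist_force: [-1.7, -0.2, 5.5]
width: 0.685
```

>>> {"op": "move_arm", "data": {
  "deltas": [
    [[0,0,0],[0,0,0.2],1],
    [[0,0,0],[0,0,0.5],1],
    [[0,0,0],[0,0,1],1],
    [[0,0,0],[0,0,1],1],
    [[0,0,0],[0,0,1],1]
  ]
}}

```text
time: 17.4
tool_pos: [0.4551, 0.0779, 0.1511]
tcp_rot: [0.126, 3.139, 0.0]
wrist_force: [0.0, -0.5, -1.2]
width: 0.682
```

```bash
python3 - <<'E'
from h import *
from meas import rimfit
a,_=snap('side');b,_=snap('top')
A=cv2.resize(a[60:260,200:400],(400,400));B=cv2.resize(b[100:300,200:400],(400,400))
cv2.imwrite('pics/g4.png',cv2.cvtColor(np.hstack([A,B]),cv2.COLOR_RGB2BGR))
print(status.read_state()['tool_pos'],status.read_state()['width'])
print('cup',rimfit('top',(300,122,340,165),.062,.08,.033),rimfit('side',(222,170,270,220),.062,.08,.033))
E
```

```text
[0.45395518 0.07778432 0.14968983] 0.688679121596706
cup (array([0.6342, 0.009 ]), 171, np.float64(0.076), np.float64(0.0023)) (array([0.6328, 0.0115]), 248, np.float64(0.073), np.float64(0.0024))
```

View pics/g4.png

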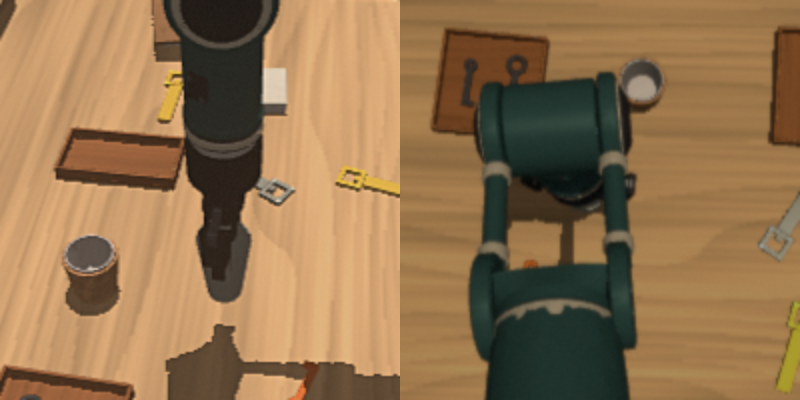

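The tumbler is gripped at 58 mm opening and hangs upright. Moving over the cup at (0.6335, 0.010).

>>> {"op": "move_arm", "data": {
  "deltas": [
    [[0,0,0],[0.3,-0.1,0.1],1],
    [[0,0,0],[0.6,-0.22,0.1],1],
    [[0,0,0],[0.89,-0.34,0.1],1],
    [[0,0,0],[0.89,-0.34,0.1],1]
  ]
}}

```text
time: 18.0
tool_pos: [0.545, 0.0431, 0.1595]
tcp_rot: [-0.128, -3.137, 0.001]
wrist_force: [-0.2, -0.1, -0.7]
width: 0.683
```

>>> {"op": "move_arm", "data": {
  "deltas": [
    [[0,0,0],[0.3,-0.1,0],1],
    [[0,0,0],[0.6,-0.22,0],1],
    [[0,0,0],[0.89,-0.34,0],1],
    [[0,0,0],[0.89,-0.34,0],1],
    [[0,0,0],[0.89,-0.34,0],1],
    [[0,0,0],[0.89,-0.34,0],1]
  ]
}}

```text
time: 18.75
tool_pos: [0.6319, 0.0105, 0.1606]
tcp_rot: [-0.125, -3.137, -0.0]
wrist_force: [-0.5, 0.4, -0.8]
width: 0.685
```

```bash
python3 - <<'E'
from h import *
a,d=snap('side');b,dt=snap('top')
A=cv2.resize(a[90:240,170:320],(600,600))
cv2.imwrite('pics/g5.png',cv2.cvtColor(A,cv2.COLOR_RGB2BGR))
print(status.read_state()['tool_pos'],status.read_state()['width'])
X=cloud('side',d)[90:240,170:320].reshape(-1,3)
# visible tumbler wall slices: circle-fit per height with known radius
from scipy.optimize import least_squares
m=(np.hypot(X[:,0]-.6335,X[:,1]-.0103)<.05)
for z0 in (.03,.045,.06,.115,.125,.135):
    Q=X[m&(abs(X[:,2]-z0)<.005)]; 
    if len(Q)<8: continue
    r=.0285+.008*z0/.07 if z0<.07 else .02+.0105*(z0-.108)/.088
    f=least_squares(lambda q:np.hypot(Q[:,0]-q[0],Q[:,1]-q[1])-r,Q[:,:2].mean(0)-[0,r*.6],loss='soft_l1',f_scale=.002); print(z0,len(Q),f.x.round(4),abs(f.fun).mean().round(4))
E
```

```text
[0.63247749 0.01038167 0.16115437] 0.6849168748510829
0.03 97 [0.6292 0.0126] 0.0038
0.045 122 [0.6293 0.0131] 0.0037
0.06 129 [0.6327 0.013 ] 0.0041
0.115 35 [0.6311 0.0103] 0.0007
0.125 50 [0.631  0.0104] 0.0005
0.135 43 [0.6314 0.01  ] 0.0009
```

View pics/g5.png

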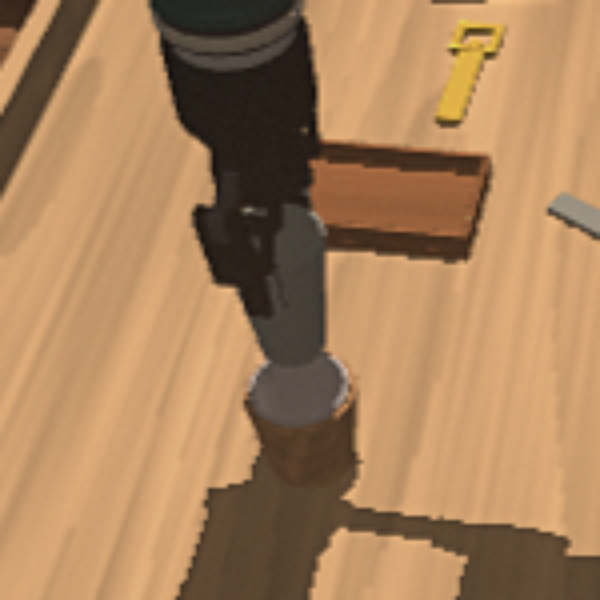

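Depth slices put the tumbler axis at (0.631, 0.010), upright, and the cup in the same view at (0.633, 0.0115). I'll correct by +1.5 mm and +1 mm and lower slowly.

>>> {"op": "move_arm", "data": {
  "deltas": [
    [[0,0,0],[0.02,0.01,0],1],
    [[0,0,0],[0.02,0.01,-0.1],1],
    [[0,0,0],[0.02,0.01,-0.2],1],
    [[0,0,0],[0.02,0.01,-0.3],1],
    [[0,0,0],[0.02,0.01,-0.37],1],
    [[0,0,0],[0.02,0.01,-0.44],1],
    [[0,0,0],[0.02,0.01,-0.5],1],
    [[0,0,0],[0.02,0.01,-0.5],1]
  ]
}}

```text
time: 19.85
tool_pos: [0.6349, 0.0109, 0.1106]
tcp_rot: [-0.126, -3.138, 0.0]
wrist_force: [0.3, 0.4, -1.0]
width: 0.682
```

>>> {"op": "move_arm", "data": {
  "deltas": [
    [[0,0,0],[0,0,-0.05],1],
    [[0,0,0],[0,0,-0.1],1],
    [[0,0,0],[0,0,-0.15],1],
    [[0,0,0],[0,0,-0.2],1],
    [[0,0,0],[0,0,-0.25],1],
    [[0,0,0],[0,0,-0.3],1],
    [[0,0,0],[0,0,-0.33],1],
    [[0,0,0],[0,0,-0.33],1],
    [[0,0,0],[0,0,-0.33],1]
  ]
}}

```text
time: 20.98
tool_pos: [0.6355, 0.0109, 0.0784]
tcp_rot: [0.126, 3.139, -0.0]
wrist_force: [0.1, 0.4, -1.4]
width: 0.687
```

>>> {"op": "move_arm", "data": {
  "deltas": [
    [[0,0,0],[0,0,-0.02],1],
    [[0,0,0],[0,0,-0.04],1],
    [[0,0,0],[0,0,-0.055],1],
    [[0,0,0],[0,0,-0.055],1],
    [[0,0,0],[0,0,-0.055],1]
  ]
}}

```text
time: 21.6
tool_pos: [0.6352, 0.0108, 0.0726]
tcp_rot: [-0.126, -3.139, 0.0]
wrist_force: [-1.5, -1.1, -0.9]
width: 0.684
```

>>> {"op": "move_arm", "data": {
  "deltas": [
    [[0,0,0],[0,0,-0.01],1],
    [[0,0,0],[0,0,-0.01],1],
    [[0,0,0],[0,0,-0.01],1]
  ]
}}

```text
time: 21.98
tool_pos: [0.6354, 0.0108, 0.0719]
tcp_rot: [0.126, 3.139, -0.0]
wrist_force: [-1.6, -1.3, 0.2]
width: 0.68
```

>>> {"op": "move_arm", "data": {
  "deltas": [
    [[0,0,0],[0,0,-0.008],1],
    [[0,0,0],[0,0,-0.008],1],
    [[0,0,0],[0,0,-0.008],1]
  ]
}}

```text
time: 22.35
tool_pos: [0.6354, 0.0108, 0.071]
tcp_rot: [0.126, 3.139, -0.0]
wrist_force: [-1.1, -2.3, 1.8]
width: 0.686
```

>>> {"op": "move_arm", "data": {
  "deltas": [
    [[0,0,0],[0,0,-0.006],1],
    [[0,0,0],[0,0,-0.006],1],
    [[0,0,0],[0,0,-0.006],1]
  ]
}}

```text
time: 22.72
tool_pos: [0.6357, 0.0108, 0.0709]
tcp_rot: [0.126, 3.138, -0.0]
wrist_force: [-1.6, -3.0, 5.6]
width: 0.686
```

Contact now reads about 5 N upward, so it is resting on the floor of the cup. Opening gently and backing off upward.

>>> {"op": "move_arm", "data": {
  "deltas": [
    [[0,0,0],[0,0,0],-0.45],
    [[0,0,0],[0,0,0],-0.6],
    [[0,0,0],[0,0,0],-0.8],
    [[0,0,0],[0,0,0],-1],
    [[0,0,0],[0,0,0],-1],
    [[0,0,0],[0,0,0],-1]
  ]
}}

```text
time: 23.48
tool_pos: [0.6354, 0.0109, 0.0704]
tcp_rot: [0.126, 3.139, 0.0]
wrist_force: [-0.3, -0.4, 0.1]
width: 0.999
```

>>> {"op": "move_arm", "data": {
  "deltas": [
    [[0,0,0],[0,0,0.15],-1],
    [[0,0,0],[0,0,0.35],-1],
    [[0,0,0],[0,0,0.7],-1],
    [[0,0,0],[0,0,1],-1],
    [[0,0,0],[0,0,1],-1]
  ]
}}

```text
time: 24.1
tool_pos: [0.6386, 0.0109, 0.1762]
tcp_rot: [0.125, 3.13, 0.0]
wrist_force: [0.7, 0.3, -0.3]
width: 0.996
```

Now the opener at (0.448, -0.219), with the jaw at 57°.

>>> {"op": "move_arm", "data": {
  "deltas": [
    [[0,0,-0.1],[-0.3,-0.38,0],-0.2],
    [[0,0,-0.2],[-0.62,-0.76,0],-0.2],
    [[0,0,-0.2],[-0.62,-0.76,0],-0.2]
  ]
}}

```text
time: 24.48
tool_pos: [0.5709, -0.0669, 0.1698]
tcp_rot: [-0.62, -3.078, 0.001]
wrist_force: [0.4, -0.1, -0.2]
width: 0.599
```

>>> {"op": "move_arm", "data": {
  "deltas": [
    [[0,0,-0.1],[-0.3,-0.38,0],-0.2],
    [[0,0,-0.115],[-0.62,-0.76,-0.3],-0.2],
    [[0,0,-0.115],[-0.62,-0.76,-0.5],-0.2],
    [[0,0,-0.115],[-0.62,-0.76,-0.5],-0.2]
  ]
}}

```text
time: 24.98
tool_pos: [0.51, -0.1404, 0.1185]
tcp_rot: [-0.889, -3.009, -0.001]
wrist_force: [0.2, 0.2, -0.2]
width: 0.599
```

>>> {"op": "move_arm", "data": {
  "deltas": [
    [[0,0,0],[-0.3,-0.38,0],-0.2],
    [[0,0,0],[-0.63,-0.77,-0.3],-0.2],
    [[0,0,0],[-0.63,-0.77,-0.7],-0.2],
    [[0,0,0],[-0.63,-0.77,-0.7],-0.2],
    [[0,0,0],[-0.63,-0.77,-0.7],-0.2]
  ]
}}

```text
time: 25.6
tool_pos: [0.4503, -0.2181, 0.052]
tcp_rot: [0.888, 3.011, -0.0]
wrist_force: [0.5, -1.1, -0.3]
width: 0.598
```

```bash
python3 - <<'E'
from h import *
a,_=snap('side');b,_=snap('top')
A=cv2.resize(a[80:280,180:380],(400,400));B=cv2.resize(b[100:300,240:440],(400,400))
cv2.imwrite('pics/g6.png',cv2.cvtColor(np.hstack([A,B]),cv2.COLOR_RGB2BGR))
print(status.read_state()['tool_pos'])
E
```

```text
[ 0.45077818 -0.21836564  0.05255964]
```

View pics/g6.png

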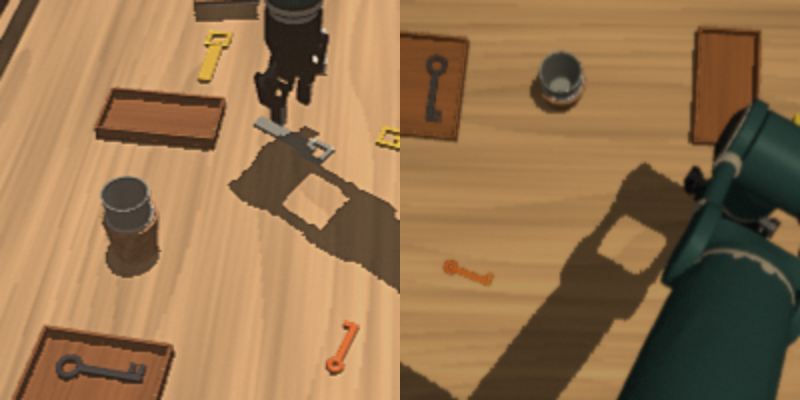

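The tumbler is nested upright in the cup and the gripper straddles the opener's handle. Going down to grasp.

>>> {"op": "move_arm", "data": {
  "deltas": [
    [[0,0,0],[-0.02,0,-0.2],-0.2],
    [[0,0,0],[-0.02,0,-0.4],-0.2],
    [[0,0,0],[-0.02,0,-0.47],-0.2],
    [[0,0,0],[-0.02,0,-0.47],-0.2]
  ],
  "grip_force": 50
}}

```text
time: 26.2
tool_pos: [0.447, -0.218, 0.004]
tcp_rot: [0.889, 3.012, -0.0]
wrist_force: [0.1, -0.6, 1.1]
width: 0.6
```

>>> {"op": "move_arm", "data": {
  "deltas": [
    [[0,0,0],[0,0,0],1],
    [[0,0,0],[0,0,0],1],
    [[0,0,0],[0,0,0],1],
    [[0,0,0],[0,0,0],1],
    [[0,0,0],[0,0,0],1],
    [[0,0,0],[0,0,0],1]
  ]
}}

```text
time: 26.95
tool_pos: [0.4473, -0.2185, 0.0046]
tcp_rot: [0.89, 3.011, -0.0]
wrist_force: [-0.6, 0.9, 6.5]
width: 0.221
```

>>> {"op": "move_arm", "data": {
  "deltas": [
    [[0,0,0],[0,0,0.3],1],
    [[0,0,0],[0,0,0.8],1],
    [[0,0,0],[0,0,0.8],1],
    [[0,0,0],[0,0,0.8],1]
  ]
}}

```text
time: 27.45
tool_pos: [0.4461, -0.218, 0.0833]
tcp_rot: [0.891, 3.013, -0.0]
wrist_force: [0.1, -0.0, -1.2]
width: 0.22
```

Gripped. Carrying it to the long tray at (0.6466, -0.239), turned +30.5°.

>>> {"op": "move_arm", "data": {
  "deltas": [
    [[0,0,0.1],[0.4,-0.05,0.1],1],
    [[0,0,0.2],[0.8,-0.1,0.1],1],
    [[0,0,0.2],[1,-0.1,0.1],1],
    [[0,0,0.2],[1,-0.1,0.1],1]
  ]
}}

```text
time: 27.95
tool_pos: [0.5461, -0.2275, 0.0912]
tcp_rot: [-0.407, -3.112, -0.002]
wrist_force: [-1.0, -0.1, -0.7]
width: 0.224
```

>>> {"op": "move_arm", "data": {
  "deltas": [
    [[0,0,0.1],[0.4,-0.05,0],1],
    [[0,0,0.139],[0.8,-0.1,0],1],
    [[0,0,0.139],[1,-0.1,-0.2],1],
    [[0,0,0.139],[1,-0.1,-0.5],1],
    [[0,0,0.139],[1,-0.1,-0.5],1],
    [[0,0,0.139],[1,-0.1,-0.5],1]
  ]
}}

```text
time: 28.7
tool_pos: [0.6452, -0.238, 0.0431]
tcp_rot: [-0.067, -3.139, -0.001]
wrist_force: [0.4, 0.4, -1.2]
width: 0.225
```

```bash
python3 - <<'E'
from h import *
a,_=snap('side');b,_=snap('top')
A=cv2.resize(a[80:220,200:340],(400,400),interpolation=cv2.INTER_CUBIC);B=cv2.resize(b[80:220,340:480],(400,400),interpolation=cv2.INTER_CUBIC)
cv2.imwrite('pics/g7.png',cv2.cvtColor(np.hstack([A,B]),cv2.COLOR_RGB2BGR))
print(status.read_state()['tool_pos'])
E
```

```text
[ 0.64666898 -0.23847292  0.04475128]
```

View pics/g7.png

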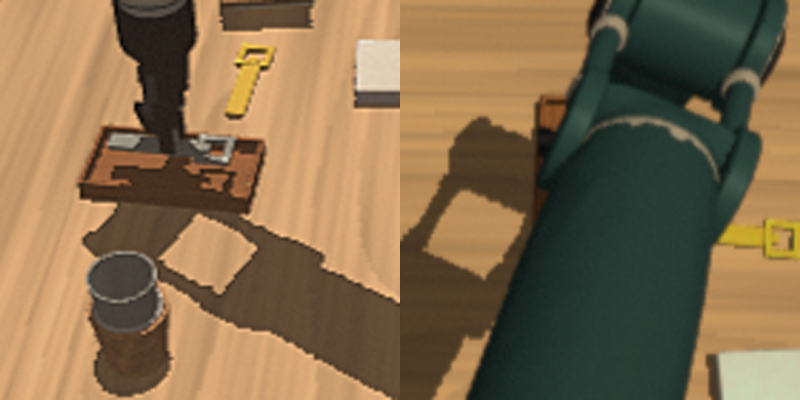

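The opener hangs level and parallel over the tray, within its walls. Setting it down.

>>> {"op": "move_arm", "data": {
  "deltas": [
    [[0,0,0],[0,0,-0.15],1],
    [[0,0,0],[0,0,-0.25],1],
    [[0,0,0],[0,0,-0.3],1],
    [[0,0,0],[0,0,-0.335],1],
    [[0,0,0],[0,0,-0.335],1],
    [[0,0,0],[0,0,-0.335],1]
  ]
}}

```text
time: 29.55
tool_pos: [0.6467, -0.2382, 0.01]
tcp_rot: [0.067, 3.14, -0.0]
wrist_force: [1.0, -0.4, -0.5]
width: 0.226
```

>>> {"op": "move_arm", "data": {
  "deltas": [
    [[0,0,0],[0,0,0],0.5],
    [[0,0,0],[0,0,0],0.2],
    [[0,0,0],[0,0,0],0.2],
    [[0,0,0],[0,0,0],0.2],
    [[0,0,0],[0,0,0],0.2]
  ]
}}

```text
time: 30.18
tool_pos: [0.6464, -0.2381, 0.01]
tcp_rot: [0.067, 3.141, -0.0]
wrist_force: [-0.2, 0.3, -0.8]
width: 0.401
```

>>> {"op": "move_arm", "data": {
  "deltas": [
    [[0,0,0],[0,0,0.2],0.2],
    [[0,0,0],[0,0,0.6],0.2],
    [[0,0,0],[0,0,1],0.2],
    [[0,0,0],[0,0,1],0.2]
  ]
}}

```text
time: 30.68
tool_pos: [0.6503, -0.2397, 0.1171]
tcp_rot: [0.066, 3.13, -0.006]
wrist_force: [-0.4, -0.2, 0.3]
width: 0.401
```

>>> {"op": "move_arm", "data": {
  "deltas": [
    [[0,0,0],[-0.3,-0.2,0.5],0.2],
    [[0,0,0],[-0.6,-0.3,1],0.2],
    [[0,0,0],[-1,-0.5,1],0.2],
    [[0,0,0],[-1,-0.5,1],0.2]
  ]
}}

```text
time: 31.18
tool_pos: [0.5442, -0.2892, 0.2111]
tcp_rot: [0.071, 3.141, -0.001]
wrist_force: [1.0, 0.6, -0.7]
width: 0.402
```

>>> {"op": "move_arm", "data": {
  "deltas": [
    [[0,0,0],[-0.5,-0.5,0],0.2],
    [[0,0,0],[-0.8,-1,0],0.2],
    [[0,0,0],[-0.8,-1,0],0.2],
    [[0,0,0],[-0.8,-1,0],0.2],
    [[0,0,0],[-0.8,-1,0],0.2]
  ]
}}

```text
time: 31.8
tool_pos: [0.4673, -0.3867, 0.2094]
tcp_rot: [-0.064, -3.141, -0.002]
wrist_force: [0.5, -0.0, -0.0]
width: 0.4
```

```bash
cat > fin.py <<'E'
from h import *
from meas import rimfit
b,d=snap('top');a,ds=snap('side')
cv2.imwrite('pics/fin.png',cv2.cvtColor(np.vstack([cv2.resize(b[90:250,160:500],(680,320)),cv2.resize(a[80:360,170:390],(352,448))[:, :] if False else cv2.resize(a[95:395,165:395],(680,280))]),cv2.COLOR_RGB2BGR))
X=cloud('top',d)
for n in('top','side'):
    B={'top':((300,115,342,168),),'side':((215,150,275,225),)}[n][0]
    print(n,'tum rim',rimfit(n,B,.098,.115,.0295))
    P,D=load(n);Q=cloud(n,D)
    for nm,c,r in(('torch',(.60,.40),.05),('coast',(.44,.42),.06),('tin',(.438,-.42),.06)):
        m=(np.hypot(Q[...,0]-c[0],Q[...,1]-c[1])<r)&(Q[...,2]>.012); print(nm,Q[m].mean(0).round(3),Q[m][:,2].max().round(3))
g=lambda m:np.percentile(X[m][:,2],[5,50,95]).round(4)
P=b.max(2); sat=cv2.cvtColor(b,cv2.COLOR_RGB2HSV)[...,1]
for nm,box,mk in(('keyL',(250,118,272,164),P<80),('keyS',(225,118,245,164),P<80),('op',(388,115,420,172),sat<95)):
    u0,v0,u1,v1=box;m=np.zeros(P.shape,bool);m[v0:v1,u0:u1]=mk[v0:v1,u0:u1];v,u=np.nonzero(m)
    print(nm,len(u),ray('top',np.c_[u,v],.012).mean(0).round(3),g(m))
s=status.read_state();print(s['tool_pos'],s['time'])
E
python3 fin.py
```

```text
top tum rim (array([0.6344, 0.0098]), 91, np.float64(0.1097), np.float64(0.0011))
torch [0.603 0.418 0.074] 0.123
coast [0.439 0.422 0.024] 0.03
tin [ 0.438 -0.393  0.511] 0.603
side tum rim (array([0.6334, 0.0118]), 166, np.float64(0.1098), np.float64(0.0013))
torch [0.602 0.433 0.076] 0.121
coast [0.438 0.429 0.024] 0.029
tin [ 0.44  -0.405  0.115] 0.378
keyL 190 [0.647 0.203 0.012] [0.0077 0.013  0.018 ]
keyS 105 [0.648 0.273 0.012] [0.0077 0.0127 0.0158]
op 338 [ 0.644 -0.237  0.012] [0.0071 0.0117 0.0158]
[ 0.4673305  -0.38678211  0.20964363] 31.9
```

View pics/fin.png

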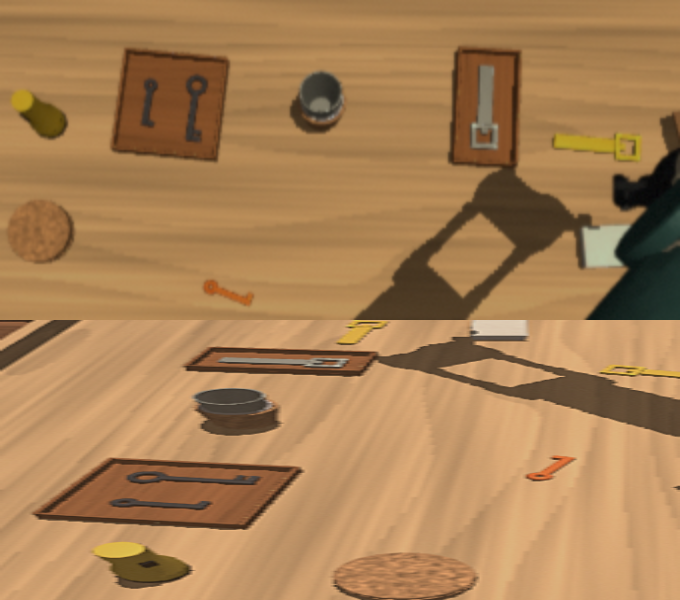

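Everything is in place: both keys and the opener lie flat in their trays, and the tumbler is nested and centred with its rim near 0.106 m. The arm is clear, so I'm handing in.

```bash
python3 -c "
from h import *
print(order.finish_job())"
```

```text
the job is handed in; nothing more can be done
None
```

The job is handed in at about 32 s of the 99 s allowed; the interface gave no verdict. Both dark iron keys are in the square tray, the steel opener is in the long tray, and the tumbler stands in the cork-sleeved cup. The orange key and the yellow openers were left alone.

**Keys and opener:** in the final pictures all three lie flat and separate, with top faces about 13 mm (keys) and 12 mm (opener) above the shelf. That matches pieces 8 and 7 mm thick on a 5 mm tray floor.

**Tumbler:** I lowered it until the wrist felt about 5 N, then released it. Its rim is within about 1 mm of the cup's axis as measured before the nesting. The measured rim height is about 0.110 m against 0.106 expected, the same few millimetres too high that the camera depth gave for the tumbler before I moved it.

**Bystanders:** the torch and coasters read where they were. The arm partly hid the mint tin in the last views, so its depth reading was unusable. Its visible part looks unmoved, and the gripper stayed about 0.2 m above the shelf near it.

**Disagreement:** the two cameras differed by 2–3 mm throughout, so I averaged them. For the tumbler I aligned it to the cup within the side view.

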